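# Secure the hub and run the breaker bar out to its second stop

## Robot

A 7-joint arm with a two-finger parallel gripper is mounted at the origin on a cart in front of the work surface, level with it; the furniture and walls round the work are solid. World frame = base frame: x ahead of the robot, y to its left, z up, the work surface at z = 0. Lengths are in m, angles in rad, forces in N, time in s.
With the tool pointing down it reaches from about 0.4 to 0.9 m from the base axis. Payload 5.5 kg.
Tool frame: the origin (TCP) lies between the finger pads, 19 mm behind the fingertips; this is the grasp point; z points along the fingers, y is the line along which they close (so a half turn about z gives the same grasp; the last joint's range is limited). The gripper opens to 92 mm and grips with 3 to 60 N. Pads are 19 mm wide; open, the fingers measure 130 mm over their backs; the gripper's body (75 mm by 190 mm) begins 47 mm behind the grasp point.
Start: joints at [-1.066, 0.501, -0.427, 1.55, 0.221, 1.138, -0.21], TCP at [0.156, 0.631, 0.246] pointing down, gripper open.
Joint ranges: [-2.88, 2.88], [-0.31, 2.03], [-1.54, 1.56], [0.2, 2.42], [-1.41, 4.55], [0.19, 2.02], [-2.57, 2.57]. Speed limits (rad/s): [2.57, 2.57, 3.14, 3.14, 3.14, 3.14, 3.14].

## Interface

Orientations are given as a rotation vector (axis times angle).
In Python, from cell import sense, snapshot, calibration, order gives the robot as it stands.
- The arm moves only by the tool play_rows, never from a script. Its argument "deltas" is text: rows parted by semicolons, each of 6 numbers parted by spaces: the shift along the tool's x, y, z in units of 30 mm (1.0 is 30 mm), then the turn, a rotation vector about the tool's x, y, z in units of 6 degrees (1.0 is 6 degrees). A call has 1 to 20 rows; each row is the pose to reach, as a shift and turn from the pose commanded when the call began, along the tool's axes at that moment; what a row does not reach only later rows make up. A row lasts 1/12 s, in which the tool goes at most 41.7 mm and 7.16 degrees, less where a joint would pass 70% of its speed; a pose out of reach is approached as far as the arm can. A call with a gripper value outside its range is refused whole. "grip" is the finger opening in mm, from 0 to 91.8, set as the call begins (left out, the last holds). The fingers move at their own pace and stop on an object; the grip force is fixed at half the most. Time passes only in rows, so rows that repeat a pose let the fingers close. It gives the time, the measured TCP pose, the force, the opening and the grip force at its end, in the units of the state.
- sense(): the state, without advancing time (a new reading comes with each control period).
- snapshot(name): name is "scene" or "side" or "wrist"; returns (picture, depth): 384x512x3 uint8, red, green, blue; 384x512 float32, m along the optical axis (not along the pixel's ray), 0 where there is no reading.
- calibration(name): a dict with "mtx" (3x3 intrinsics, pixels), "dist_coeffs" ([k1, k2, p1, p2, k3] as OpenCV has them; the pictures are not rectified), "R" (3x3) and "t" (3): a world point X has camera coordinates R X + t; the wrist camera has in their place "mount" (4x4, takes a point from camera to tool coordinates, whose origin is the TCP and whose axes are the flange's). Camera axes: x right, y down, z forward; pixel columns grow to the right and rows downward; lengths in m; the calibration is good to about 2 mm. A picture is of the moment at which its call begins: read the wrist's pose just before it. calibration takes no time and is no camera call.
- order.job_done(): hands the job in; it is judged then, once.
The state is a dict: "clock": time; "joints": joint angles; "dq": joint speeds; "joint_efforts": joint torques, N m; "ee_pos": TCP position; "tcp_rot": TCP orientation; "ft_force": force on the tool from outside, world axes, zero at the start; "ft_torque": the same for the moment, N m; "width": finger opening in m; "grasp_force": force on a finger pad.
Only numpy, scipy, OpenCV 4.12 (cv2) and the standard library are available. Lean on these libraries where they do the work, as an engineer would, in place of code of your own. Each camera call takes 0.05 s, during which the arm holds its last target. There are 200 camera calls.

## Task

A hub flange lies in its wooden nest with a telescopic breaker bar standing on its seized bolt. First turn the wooden turnbutton squarely over the flange, so that the hub cannot tip up out of the nest; then press the button in the handle's collar and pull the handle out to its second stop, until the button springs out and the handle is locked there. Finish while holding the handle between the fingers in that position, button free, ready to heave; leave the other tools where they are.

Things in the scene. Friction and masses are not known exactly. Their poses are not given: they have to be found in the camera images.
- nest: Holding nest fixed to the bench: plywood base 190 x 184 x 12 mm (local x, y, z; origin at the centre of its underside) with hardwood cleats framing the flange (frame outside 170 x 164 mm, tops 25 mm above the bench). A fixed lip on the -y cleat (top 34 mm) overhangs the flange. The turnbutton is on the +y cleat. The bar points roughly to local -y, over the lip.
- turnbutton_pivot (a point): Pivot of the turnbutton, at half its thickness: local (-30, 73.5, 31) mm in the nest. The turnbutton is a wooden bar 53 long, 19 wide, 11 mm thick (25 to 36 mm above the bench) on a screw: 40 mm of it on one side of the pivot, 13 mm on the other. The screw head stands 5 mm above it.
- turnbutton_tip (a point): End of the turnbutton's long arm, 40 mm from the pivot, at half thickness.
- turnbutton (a joint): Angle of the turnbutton, rad. 0: its long arm points to the nest's local -y, squarely across the flange's edge (26 mm of it on the flange). Positive is clockwise from above; 1.57 points to local -x, along the cleat and off the flange; it starts at 1.55 to 2.0. Turns between -0.6 and 2.4, stays where it is left; about 1 N at the tip moves it.
- bolt_center (a point): Top of the hub flange at the bolt: local (0, 0, 24) mm in the nest. The hub is dark cast steel: flange 130 x 120 x 12 mm, on it four low ribs and a round boss of 49 to 62 mm diameter up to 36 mm above the bench. On the boss stand the bar's socket (diameter 33 mm) and round head (diameter 43 mm, top 81 mm above the bench).
- hub (a joint): Tipping of the hub about its front (-y) edge under the lip, rad; 0 lying flat. With the handle pushed in it lies steady, but the handle (0.45 kg) drawn out and let go overbalances it, and it tips up unless the turnbutton is over the flange (then it gives 0.02 at most).
- bar (a joint): Swing of the breaker bar about the vertical bolt axis, rad, anticlockwise from above; 0 points to the nest's local -y. Stiff (1 N m), stays where it is left.
- handle_collar (a point): Centre of the handle's steel collar, a rounded block 30 x 36 x 30 mm (36 along the bar) on the bar's axis, 69 mm above the bench, 113 mm from the bolt when pushed in. Its axes are the bar's: local -y points outward along the bar (the pulling direction), local -x is the side with the button. Between head and collar runs a notched round shaft, diameter 18 mm.
- handle_grip (a point): Middle of the ribbed black rubber grip of the handle, 85 mm outward of the collar's centre on the bar's axis, same axes. The handle beyond the collar is round, 28 mm diameter; the grip runs from 26 to 137 mm outward of the collar's centre, a steel end cap to 152 mm.
- handle (a joint): How far the handle is drawn out along the shaft, m. 0 pushed in (the start); first stop 0.045, second stop 0.090, third stop 0.135 (end 0.137); play at a stop 1.5 mm each way. It slides with about 3 N of friction, about 1 N more while the lock rubs on the shaft.
- button (a joint): How far the lock button is pressed, m: 0 is out, 0.0065 fully in; spring 3 N at first, 6 N fully in. At a stop, out, it locks the handle; pressed beyond 0.004 the handle slides past all stops. Let go between stops it stays about 0.0035 in, rubbing on the shaft, and springs out and locks by itself when the handle next comes to a stop.
- button_face (a point): Face of the lock button, a round steel button of 14 mm diameter on the middle of the collar's local -x side; it stands 8 mm out of the collar, 1.5 mm when fully pressed. Squeezing the collar across its 30 mm between two fingers, one on the button, presses it.
- spanner: Combination spanner, 215 x 44 x 8 mm, loose bystander.
- nut_large: Large hexagon nut, 34 x 30 x 16 mm, loose bystander.
- tape: Black roll of tape, diameter 62 mm, 18 mm high, loose bystander.
- pliers: Pliers with red grips, 205 x 66 x 12 mm, loose bystander.

How it is judged:
By the outcome, as a careful person would: the job done as asked, in the order asked, and still so for the second after the job is handed in, while the arm keeps its last pose, push and grip.
It also fails if it takes over 48 s, if anything falls off the work surface, if the arm or the gripper's body presses on something with over 40 N, if the wrist force passes 120 N, or if a joint passes its speed limit or range.

## Working session

There is one attempt and no reset: what is moved stays moved. The work goes in short steps, Python scripts to look and compute and a tool call to move; the robot and the scene stay as the last step left them, time stands still between calls to the robot, and variables do not carry over. Pictures are saved under pics/ and viewed, at most 10 in all, crops included, and the job is handed in when it is done.

Besides the shell and the picture viewer there is one more tool, called after "Emit:" as name(argument=value, ...), one argument or row to a line, values as JSON. play_rows: Moves the arm, as the interface text tells. Its arguments: {"type":"object","properties":{"deltas":{"type":"string"},"grip":{"type":"number"}},"required":["deltas"]}

```bash
mkdir -p pics
cat > h.py <<'E'
import numpy as np, cv2
from cell import sense, snapshot, calibration
from scipy.spatial.transform import Rotation as Ro
def cam(name,s=None):
    c=calibration(name);K=np.array(c["mtx"]);d=np.array(c["dist_coeffs"])
    if name=="wrist":
        s=s or sense();M=np.array(c["mount"]);T=np.eye(4);T[:3,:3]=Ro.from_rotvec(s["tcp_rot"]).as_matrix();T[:3,3]=s["ee_pos"]
        W=np.linalg.inv(T@M);return K,d,W[:3,:3],W[:3,3]
    return K,d,np.array(c["R"]),np.array(c["t"])
def cloud(dep,c):
    K,d,R,t=c;h,w=dep.shape
    u,v=np.meshgrid(np.arange(w),np.arange(h))
    n=cv2.undistortPoints(np.stack([u,v],-1).reshape(-1,1,2).astype(float),K,d)[:,0]
    z=dep.reshape(-1,1);P=np.hstack([n*z,z]);return ((P-t)@R).reshape(h,w,3)
def proj(X,c):
    K,d,R,t=c;return cv2.projectPoints(np.atleast_2d(X).astype(float),cv2.Rodrigues(R)[0],t,K,d)[0][:,0]
E
python3 - <<'E'
from h import *
s=sense();print(s)
out=[]
for n in("scene","side","wrist"):
    c=cam(n);p,d=snapshot(n);cv2.imwrite(f"pics/{n}0.png",p[...,::-1]);np.savez(f"{n}0.npz",p=p,d=d,P=cloud(d,c))
    print(n,-c[2].T@c[3],c[2][2])
E
```

```text
{'clock': 0.0, 'joints': array([-1.06582921,  0.50185166, -0.42675581,  1.55144677,  0.22083237,
        1.13829226, -0.21031723]), 'dq': array([-9.42650183e-04, -7.72699368e-04,  7.67923567e-05,  4.49491802e-04,
        1.17809573e-03,  2.80024953e-03,  8.70623314e-04]), 'joint_efforts': array([ 1.68801967e-04, -5.66599917e+01, -5.81637874e+00, -2.79109669e+01,
       -6.88255811e-02,  3.10532155e-02,  1.86644411e-04]), 'ee_pos': array([0.15553838, 0.63043629, 0.24447415]), 'tcp_rot': array([-3.78780996e-01, -3.11841347e+00,  3.01787201e-03]), 'ft_force': array([-0.47364991,  0.1410589 , -0.81329685]), 'ft_torque': array([ 0.00335955, -0.01913952,  0.02149367]), 'grasp_force': 0.0, 'width': 0.09196246815831965}
scene [ 0.21468345 -0.82856301  0.79235545] [ 0.31153356  0.64529971 -0.6975207 ]
side [ 0.59242844 -0.98149611  0.55200851] [-0.05828703  0.86358837 -0.50081708]
wrist [0.08882033 0.64643859 0.38274526] [ 0.24826711 -0.06333387 -0.96661898]
```

View pics/scene0.png

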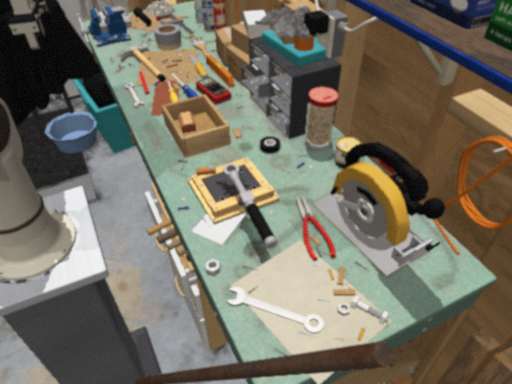

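View pics/side0.png

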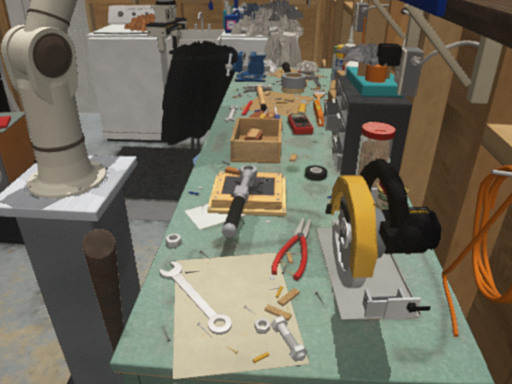

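The nest is at scene (233,187) and side (248,193), with the handle pointing towards the cameras and ending at scene (270,240). Next I'll make a rectified top-down map from the depth.

Run:
```python
from h import *
S=np.load("scene0.npz");D=np.load("side0.npz")
for q,(u,v) in((S,(233,187)),(D,(248,193))): print(q["P"][v,u])
c0=S["P"][187,233]
# top-down color + height maps, 1px=1mm ->x2
def td(q,c0):
    P=q["P"].reshape(-1,3);C=q["p"].reshape(-1,3)
    m=(q["d"].reshape(-1)>0)&(abs(P[:,0]-c0[0])<.2)&(abs(P[:,1]-c0[1]+.08)<.25)&(P[:,2]<.15)
    P=P[m];C=C[m];o=np.argsort(P[:,2]);P=P[o];C=C[o]
    im=np.zeros((500,400,3),np.uint8)
    for p,c in zip(P,C):
        x=int((c0[1]+.17-p[1])*1000);y=int((p[0]-c0[0]+.2)*1000)
        cv2.circle(im,(y,x),1,c[::-1].tolist(),-1)
    return im
cc=(np.round(c0,2))
print("origin",cc)
cv2.imwrite("pics/td.png",np.hstack([td(S,cc),td(D,cc)]))
a=cv2.resize(cv2.imread("pics/scene0.png")[145:255,175:295],None,fx=4.5,fy=4.5,interpolation=2)
b=cv2.resize(cv2.imread("pics/side0.png")[155:245,200:300],None,fx=4.5,fy=4.5,interpolation=2)
W=np.zeros((600,800,3),np.uint8)
a=cv2.resize(a,(400,367));b=cv2.resize(b,(400,360))
W[:367,:400]=a;W[:360,400:]=b
cv2.imwrite("pics/crop.png",W[:370])
```

```text
[ 0.51039825 -0.07597897  0.03383237]
[ 0.52333328 -0.15681208  0.06757316]
origin [ 0.51 -0.08  0.03]
```

View pics/td.png

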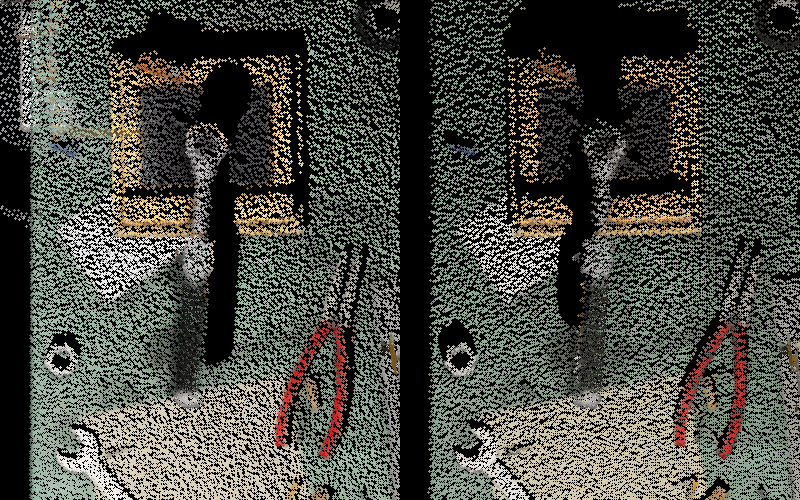

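View pics/crop.png

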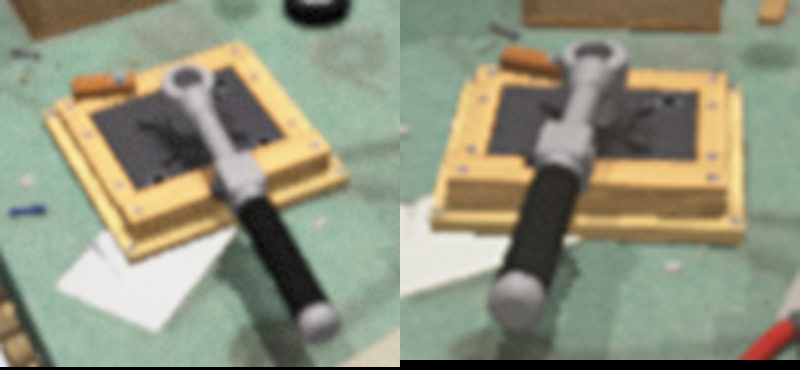

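The turnbutton is the orange bar at crop (105,83), on the far left cleat with its arm pointing to -x. The button side of the collar faces left (-x). I'll fit the numbers next.

Run:
```python
from h import *
for n in("scene","side"):
    q=np.load(n+"0.npz");P=q["P"].reshape(-1,3);hsv=cv2.cvtColor(q["p"],cv2.COLOR_RGB2HSV).reshape(-1,3).astype(int)
    box=(abs(P[:,0]-.519)<.12)&(P[:,1]>-.17)&(P[:,1]<.06)
    wood=box&(hsv[:,0]>10)&(hsv[:,0]<30)&(hsv[:,1]>70)
    m=wood&(P[:,2]>.021)&(P[:,2]<.029)
    print(n,"cleat",cv2.minAreaRect(P[m,:2].astype(np.float32)*1000),np.median(P[m,2]))
    b=wood&(P[:,2]>.007)&(P[:,2]<.03)
    print("  nest all",cv2.minAreaRect(P[b,:2].astype(np.float32)*1000))
    o=box&(hsv[:,0]<16)&(hsv[:,1]>130)&(P[:,1]>-.0)&(P[:,2]>.025)
    t=o&(P[:,2]>.031)
    print("  tb",o.sum(),t.sum(),cv2.minAreaRect(P[t,:2].astype(np.float32)*1000),np.median(P[t,2]),P[t].min(0),P[t].max(0))
    h=(abs(P[:,0]-.5)<.08)&(P[:,1]<-.0)&(P[:,1]>-.4)&(P[:,2]>.05)&(P[:,2]<.11)
    H=P[h]
    for y in np.arange(-.32,-.02,.02):
        k=H[abs(H[:,1]-y)<.01]
        if len(k)>5: print("   y%.2f"%y,len(k),np.percentile(k[:,0],[3,50,97]).round(4),np.percentile(k[:,2],[50,97]).round(4))
    print("  handle ymin",H[:,1].min(),"dark min/max")
    dk=h&(hsv[:,2]<75)&(P[:,1]<-.14); print("  grip y",np.percentile(P[dk,1],[1,99]))
    g=h&(hsv[:,2]>110)&(P[:,1]<-.1); print()
    top=h&(P[:,1]>-.09)&(P[:,2]>.077);print("  head top",P[top].min(0),P[top].max(0))
```

```text
scene cleat ((517.4232788085938, -51.071205139160156), (170.80166625976562, 167.68138122558594), 0.9221569895744324) 0.024216348616413332
  nest all ((516.4851684570312, -55.87116241455078), (190.01516723632812, 182.5674591064453), 0.6309535503387451)
  tb 82 59 ((471.8530578613281, 19.637264251708984), (13.352144241333008, 48.95051193237305), 71.9990463256836) 0.03556135305074985 [0.4476177  0.00605599 0.03107569] [0.4954862  0.03190469 0.03944448]
   y-0.32 84 [0.4869 0.4969 0.5087] [0.0739 0.0831]
   y-0.30 93 [0.4853 0.4953 0.5117] [0.0795 0.0837]
   y-0.28 95 [0.4875 0.4971 0.5132] [0.0796 0.0835]
   y-0.26 82 [0.4886 0.4992 0.5133] [0.0797 0.0827]
   y-0.24 82 [0.4903 0.4989 0.5152] [0.0796 0.0835]
   y-0.22 82 [0.4917 0.5005 0.5165] [0.0793 0.0831]
   y-0.20 70 [0.4927 0.503  0.5173] [0.0796 0.084 ]
   y-0.18 109 [0.4912 0.5025 0.5205] [0.0804 0.0857]
   y-0.16 97 [0.4869 0.5039 0.5226] [0.0823 0.0853]
   y-0.14 29 [0.4998 0.5091 0.5181] [0.0768 0.083 ]
   y-0.12 38 [0.5038 0.5095 0.5196] [0.0751 0.0783]
   y-0.10 40 [0.5053 0.5116 0.52  ] [0.075 0.078]
   y-0.08 78 [0.5021 0.
[... 1003 characters left out ...]
0.0833]
   y-0.22 64 [0.4906 0.5064 0.5161] [0.0805 0.0829]
   y-0.20 57 [0.493  0.5072 0.5175] [0.0801 0.0833]
   y-0.18 103 [0.4916 0.5111 0.5223] [0.0806 0.0848]
   y-0.16 80 [0.4853 0.5061 0.5234] [0.0831 0.0848]
   y-0.14 12 [0.5021 0.508  0.5137] [0.078  0.0831]
   y-0.12 32 [0.5029 0.5121 0.5179] [0.0758 0.0784]
   y-0.10 28 [0.5045 0.5135 0.5192] [0.0763 0.0785]
   y-0.08 78 [0.5    0.5159 0.5262] [0.0778 0.0832]
   y-0.06 104 [0.4953 0.5233 0.535 ] [0.0787 0.0824]
   y-0.04 30 [0.4963 0.5135 0.5291] [0.0806 0.0823]
  handle ymin -0.31831176167173747 dark min/max
  grip y [-0.29986705 -0.17890216]

  head top [ 0.49438295 -0.08922243  0.07716704] [ 0.53493292 -0.02924114  0.0841267 ]
```

```bash
cat >> h.py <<'E'
def delta(p,yaw,s=None):
    "tool y axis at world angle yaw(deg), tool z down -> row in move units"
    s=s or sense();R=Ro.from_rotvec(s["tcp_rot"]).as_matrix();a=np.radians(yaw)
    y=np.array([np.cos(a),np.sin(a),0]);z=np.array([0,0,-1.]);T=np.c_[np.cross(y,z),y,z]
    return np.r_[R.T@(np.array(p)-s["ee_pos"])/.03, np.degrees(Ro.from_matrix(R.T@T).as_rotvec())/6].round(3)
E
python3 - <<'E'
from h import *
P=np.vstack([np.load(n+"0.npz")["P"].reshape(-1,3) for n in("scene","side")])
for y in np.arange(.05,.3,.025):
    m=(P[:,0]>.33)&(P[:,0]<.6)&(abs(P[:,1]-y)<.0125)&(P[:,2]<.3);print(y.round(3),m.sum(),np.percentile(P[m,2],[50,99]).round(3), P[m][P[m,2]>.05][:,0].min(initial=9).round(3))
print(delta([.450,.062,.17],.9), delta([.450,.062,.20],.9))
E
```

```text
0.05 570 [-0.001  0.003] 9.0
0.075 804 [-0.     0.003] 9.0
0.1 991 [-0.     0.003] 9.0
0.125 1190 [0.001 0.071] 0.449
0.15 2477 [0.029 0.072] 0.445
0.175 523 [0.    0.072] 0.443
0.2 513 [-0.    0.07] 0.444
0.225 570 [-0.     0.069] 0.445
0.25 870 [0.006 0.069] 0.445
0.275 704 [0.001 0.069] 0.444
[-1.4067e+01 -1.6048e+01  2.5150e+00 -1.3000e-02  1.0000e-02  1.2541e+01] [-1.4067e+01 -1.6049e+01  1.5150e+00 -1.3000e-02  1.0000e-02  1.2541e+01]
```

Emit:
play_rows(
  deltas="-14.07 -16.05 2 -0.01 0.01 12.54;-14.07 -16.05 2 -0.01 0.01 12.54;-14.07 -16.05 2 -0.01 0.01 12.54;-14.07 -16.05 2 -0.01 0.01 12.54;-14.07 -16.05 2 -0.01 0.01 12.54;-14.07 -16.05 2 -0.01 0.01 12.54;-14.07 -16.05 2 -0.01 0.01 12.54;-14.07 -16.05 2 -0.01 0.01 12.54;-14.07 -16.05 2 -0.01 0.01 12.54;-14.07 -16.05 2 -0.01 0.01 12.54;-14.07 -16.05 2 -0.01 0.01 12.54;-14.07 -16.05 2 -0.01 0.01 12.54;-14.07 -16.05 2 -0.01 0.01 12.54;-14.07 -16.05 2 -0.01 0.01 12.54;-14.07 -16.05 2 -0.01 0.01 12.54;-14.07 -16.05 2 -0.01 0.01 12.54;-14.07 -16.05 2 -0.01 0.01 12.54;-14.07 -16.05 2 -0.01 0.01 12.54;-14.07 -16.05 2 -0.01 0.01 12.54;-14.07 -16.05 2 -0.01 0.01 12.54",
  grip=0,
)

```text
clock: 1.82
ee_pos: [0.4495, 0.0641, 0.1855]
tcp_rot: [-2.2, -2.241, -0.002]
ft_force: [-0.6, 0.7, 0.1]
width: 0.0005
grasp_force: 0.0
```

Run:
```python
from h import *
s=sense();print(s["clock"],s["ee_pos"],s["joints"].round(2),s["width"])
c=cam("wrist",s);p,d=snapshot("wrist");np.savez("w1.npz",p=p,d=d,P=cloud(d,c))
im=p[...,::-1].copy()
import itertools
def nest(l,o=(.516,-.053),a=.015): return [o[0]+l[0]*np.cos(a)-l[1]*np.sin(a),o[1]+l[0]*np.sin(a)+l[1]*np.cos(a),l[2]]
X=[nest(q) for q in [(-.030,.0735,.036),(-.085,.082,.025),(.085,.082,.025),(-.085,-.082,.025),(.085,-.082,.025),(0,0,.081)]]
for u,v in proj(np.array(X),c): cv2.drawMarker(im,(int(u),int(v)),(0,0,255),0,10)
cv2.imwrite("pics/w1.png",im)
print(delta([.450,.062,.048],.9))
```

```text
1.8167 [0.44954397 0.06406456 0.18546399] [-0.31  0.2   0.12  2.1  -0.03  0.85 -0.15] 0.000527513786103506
[-7.800e-02  1.200e-02  4.584e+00 -1.000e-03 -1.800e-02  2.900e-02]
```

View pics/w1.png

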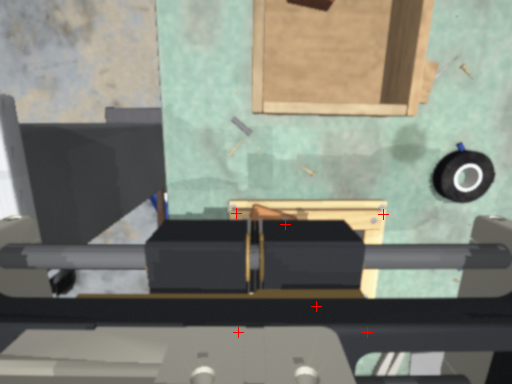

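The view shows the orange turnbutton at (270,212), still pointing left, and the nest markers agree to about 2 mm. I'll check the finger shape from depth before pushing.

Run:
```python
from h import *
q=np.load("w1.npz");s=sense();R=Ro.from_rotvec(s["tcp_rot"]).as_matrix()
for u,v in[(155,240),(200,240),(240,240),(270,240),(355,240),(200,280),(355,225),(155,225),(254,225),(254,270)]:
    print((u,v),((q["P"][v,u]-s["ee_pos"])@R*1000).round(0),q["d"][v,u])
```

```text
(155, 240) [ 36. -28. -68.] 0.075698264
(200, 240) [ 36. -15. -68.] 0.07584009
(240, 240) [ 35.  -4. -67.] 0.076898955
(270, 240) [ 35.   4. -67.] 0.07718204
(355, 240) [ 36.  28. -69.] 0.07532557
(200, 280) [ 24. -16. -70.] 0.07687272
(355, 225) [-51. 118. 162.] 0.3209002
(155, 225) [-429. -489. 1118.] 1.340929
(254, 225) [ 9. -0. 11.] 0.15955558
(254, 270) [  1.  -0. -26.] 0.12552741
```

Emit:
play_rows(
  deltas="-0.08 0 1.2 0 0 0;-0.08 0 2.4 0 0 0;-0.08 0 3.6 0 0 0;-0.08 0 4.2 0 0 0;-0.08 0 4.58 0 0 0;-0.08 0 4.58 0 0 0;-0.3 0 4.58 0 0 0;-0.5 0 4.58 0 0 0;-0.7 0 4.58 0 0 0;-0.9 0 4.58 0 0 0;-1.1 0 4.58 0 0 0;-1.3 0 4.58 0 0 0;-1.5 0 4.58 0 0 0;-1.7 0 4.58 0 0 0;-1.9 0 4.58 0 0 0;-2.1 0 4.58 0 0 0;-2.24 0 4.58 0 0 0;-2.24 0.07 4.58 0 0 0;-2.24 0.15 4.58 0 0 0;-2.24 0.15 4.58 0 0 0",
  grip=0,
)

```text
clock: 3.53
ee_pos: [0.4554, -0.0055, 0.0478]
tcp_rot: [-2.204, -2.237, 0.001]
ft_force: [-2.1, -2.9, 2.4]
width: 0.0006
grasp_force: 1.9
```

Run:
```python
from h import *
s=sense();print(s["clock"],s["ee_pos"],s["ft_force"].round(1))
ims=[]
for n,(u,v) in(("scene",(225,172)),("side",(245,178))):
    p,d=snapshot(n);np.savez(n+"2.npz",p=p,d=d,P=cloud(d,cam(n)))
    ims.append(cv2.resize(p[v-35:v+35,u-45:u+45,::-1],(396,308),interpolation=2))
cv2.imwrite("pics/c2.png",np.hstack(ims))
```

```text
3.5333 [ 0.45542636 -0.00547186  0.04782632] [-2.1 -2.9  2.4]
```

View pics/c2.png

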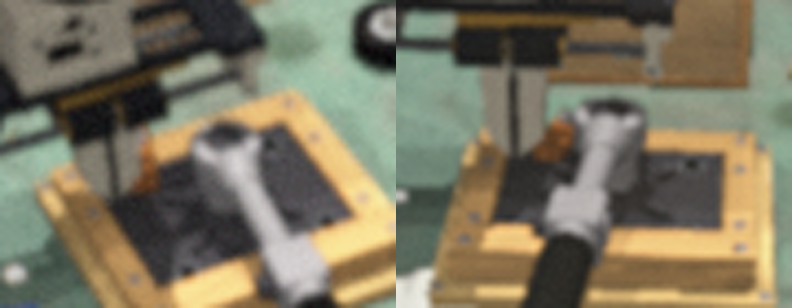

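The turnbutton has swung round and its arm now lies beside the fingers, across the flange, at left-crop (147,165). I'll back off, lift, and centre over it.

Emit:
play_rows(
  deltas="0 -0.3 0 0 0 0;0 -0.3 0 0 0 0;0 -0.3 -1 0 0 0;0 -0.3 -1.7 0 0 0;0.15 0.5 -1.7 0 0 0;0.15 0.95 -1.7 0 0 0;0.15 0.95 -1.7 0 0 0;0.15 0.95 -1.7 0 0 0",
)

```text
clock: 4.3
ee_pos: [0.4844, 0.0012, 0.0991]
tcp_rot: [-2.202, -2.24, -0.003]
ft_force: [-0.6, 0.1, -0.1]
width: 0.0003
grasp_force: 0.0
```

Run:
```python
from h import *
s=sense();print(s["clock"],s["ee_pos"],s["ft_force"].round(1))
for n in("scene","side"):
  for k in range(1):
    p,d=snapshot(n);P=cloud(d,cam(n)).reshape(-1,3);hsv=cv2.cvtColor(p,cv2.COLOR_RGB2HSV).reshape(-1,3).astype(int)
    t=(hsv[:,0]<16)&(hsv[:,1]>130)&(abs(P[:,0]-.484)<.05)&(abs(P[:,1])<.05)&(P[:,2]>.028)&(P[:,2]<.045)
    Q=P[t];print(n,len(Q),cv2.minAreaRect(Q[:,:2].astype(np.float32)*1000),Q.min(0).round(4),Q.max(0).round(4))
    for y in np.arange(-.02,.03,.01):
        k=Q[abs(Q[:,1]-y)<.005]
        if len(k)>3: print("  %.3f"%y,len(k),k[:,0].min().round(4),k[:,0].max().round(4))
```

```text
4.3 [0.48442024 0.00123237 0.09905035] [-0.6  0.1 -0.1]
scene 62 ((478.6810607910156, -3.4635181427001953), (35.06739807128906, 16.980411529541016), 75.84142303466797) [ 0.467  -0.0205  0.03  ] [0.4897 0.0138 0.0385]
  -0.020 15 0.467 0.4827
  -0.010 18 0.4684 0.4853
  0.000 15 0.472 0.4892
  0.010 14 0.4721 0.4897
side 47 ((479.483642578125, -4.357580184936523), (32.9434928894043, 17.47896385192871), 62.7741584777832) [ 0.4661 -0.0207  0.0285] [0.4863 0.0127 0.0376]
  -0.020 16 0.4692 0.4827
  -0.010 15 0.4661 0.4844
  0.000 11 0.4731 0.4863
  0.010 5 0.475 0.4823
```

The arm is still about 0.2 rad short of square. I'll straddle it and square it between the parallel pads.

Emit:
play_rows(
  deltas="0 -0.03 0 0 0 0;0 -0.03 0 0 0 0;0 -0.03 0 0 0 0;0 -0.03 0 0 0 0;0 -0.03 0 0 0 0;0 -0.03 0 0 0 0;0 -0.03 0.6 0 0 0;0 -0.03 1.2 0 0 0;0 -0.03 1.65 0 0 0;0 -0.03 1.65 0 0 0;0 -0.03 1.65 0 0 0",
  grip=46,
)

```text
clock: 5.32
ee_pos: [0.4826, 0.0004, 0.0491]
tcp_rot: [-2.202, -2.237, 0.001]
ft_force: [0.6, 0.1, -0.0]
width: 0.0458
grasp_force: 0.0
```

Emit:
play_rows(
  deltas="0 0 0 0 0 0;0 0 0 0 0 0;0 0 0 0 0 0;0 0 0 0 0 0;0 0 0 0 0 0;0 0 0 0 0 0;0 0 0 0 0 0;0 0 0 0 0 0;0 0 0 0 0 0;0 0 0 0 0 0",
  grip=18,
)

```text
clock: 6.15
ee_pos: [0.4833, 0.0002, 0.0497]
tcp_rot: [-2.204, -2.238, -0.001]
ft_force: [-2.4, -2.3, 5.4]
width: 0.0187
grasp_force: 28.7
```

Emit:
play_rows(
  deltas="0 0 0 0 0 0;0 0 0 0 0 0;0 0 0 0 0 0;0 0 0 0 0 0;0 0 -1 0 0 0;0 0 -2 0 0 0;0 0 -3 0 0 0;-0.5 0.1 -4 0 0 0;-1.5 0.3 -4 0 0 0.3;-2.8 0.5 -4 0 0 0.8;-4 0.7 -4 0 0 0.8;-5 0.8 -4 0 0 0.8;-5.54 0.8 -4 0 0 0.8;-5.54 0.8 -4 0 0 0.8;-5.54 0.8 -4 0 0 0.8;-5.54 0.8 -4 0 0 0.8",
  grip=60,
)

```text
clock: 7.48
ee_pos: [0.5098, -0.164, 0.169]
tcp_rot: [-2.293, -2.145, -0.002]
ft_force: [1.0, 0.6, 0.2]
width: 0.0599
grasp_force: 0.0
```

Run:
```python
from h import *
s=sense();print(s["clock"],s["ee_pos"],s["ft_force"].round(1),s["width"])
for n in("scene","side","wrist"):
    c=cam(n,s);p,d=snapshot(n);A=cloud(d,c);P=A.reshape(-1,3);hsv=cv2.cvtColor(p,cv2.COLOR_RGB2HSV).reshape(-1,3).astype(int)
    if n=="wrist": cv2.imwrite("pics/w3.png",p[...,::-1])
    t=(hsv[:,0]<16)&(hsv[:,1]>130)&(abs(P[:,0]-.484)<.05)&(abs(P[:,1])<.05)&(P[:,2]>.028)&(P[:,2]<.045)
    Q=P[t];print(n,len(Q))
    if len(Q)<20: continue
    for y in np.arange(-.02,.03,.01):
        k=Q[abs(Q[:,1]-y)<.005]
        if len(k)>3: print("  %.3f"%y,len(k),np.percentile(k[:,0],[4,50,96]).round(4))
    h=(P[:,1]<-.15)&(P[:,1]>-.18)&(P[:,2]>.06)&(P[:,2]<.09)&(abs(P[:,0]-.5)<.035)
    if h.any(): print(" collar x",np.percentile(P[h,0],[2,50,98]).round(4),np.percentile(P[h,2],[50,95]).round(4))
print(delta([.507,-.166,.069],-4))
```

```text
7.4833 [ 0.50984458 -0.16404955  0.1689723 ] [1.  0.6 0.2] 0.05989491247349066
scene 57
  -0.020 18 [0.4752 0.4821 0.4893]
  -0.010 15 [0.4762 0.4827 0.4915]
  0.000 16 [0.4754 0.4805 0.4889]
  0.010 7 [0.476  0.4789 0.4843]
 collar x [0.4867 0.5027 0.5227] [0.0822 0.0852]
side 43
  -0.020 18 [0.4748 0.4828 0.489 ]
  -0.010 14 [0.4767 0.4833 0.4904]
  0.000 8 [0.4764 0.4807 0.4854]
 collar x [0.4842 0.508  0.5235] [0.0828 0.0847]
wrist 683
  -0.020 112 [0.476  0.483  0.4902]
  -0.010 230 [0.4759 0.4835 0.4909]
  0.000 245 [0.4759 0.4838 0.4916]
  0.010 96 [0.4761 0.4831 0.4917]
 collar x [0.4866 0.5068 0.5234] [0.082  0.0832]
[-9.300e-02 -9.400e-02  3.339e+00 -2.000e-03 -2.100e-02  4.300e-02]
```

View pics/w3.png

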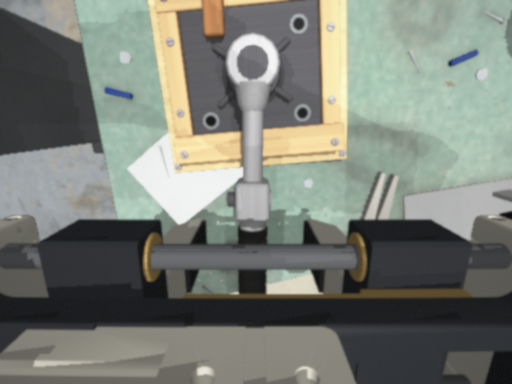

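The turnbutton is square over the flange at (213,18). The collar is at (252,202), with its button on the left at (232,199). I'll check the collar and button positions quickly.

Run:
```python
from h import *
s=sense();c=cam("wrist",s);p,d=snapshot("wrist");A=cloud(d,c)
for v,u in[(182,252),(190,252),(205,252),(225,252),(198,238),(198,266),(199,232),(193,231),(205,231),(228,252)]: print((u,v),A[v,u].round(4))
print(proj([[.508,-.166,.084],[.4866,-.1675,.069]],c))
for y in (-.07,-.1,-.12,-.155,-.17,-.185):
    k=A[(abs(A[...,1]-y)<.004)&(abs(A[...,0]-.51)<.03)&(A[...,2]>.06)&(A[...,2]<.1)];print(y,len(k),np.percentile(k[:,0],[2,98]).round(4) if len(k) else 0)
```

```text
(252, 182) [ 0.509  -0.1464  0.0794]
(252, 190) [ 0.5086 -0.1527  0.0824]
(252, 205) [ 0.5078 -0.1656  0.0835]
(252, 225) [ 0.5064 -0.1853  0.08  ]
(238, 198) [ 0.4961 -0.1591  0.0817]
(266, 198) [ 0.5201 -0.1606  0.0822]
(232, 199) [ 0.4902 -0.1617  0.0746]
(231, 193) [ 0.4895 -0.1569  0.0718]
(231, 205) [ 0.4885 -0.1682  0.0714]
(252, 228) [ 0.5062 -0.1883  0.0796]
[[252.30967869 205.55046082]
 [229.1320721  203.65657112]]
-0.07 409 [0.5005 0.5293]
-0.1 210 [0.5035 0.5205]
-0.12 202 [0.502  0.5194]
-0.155 365 [0.4868 0.5232]
-0.17 327 [0.4877 0.523 ]
-0.185 187 [0.4945 0.5182]
```

Emit:
play_rows(
  deltas="-0.03 -0.08 1 0 0 0;-0.03 -0.08 2 0 0 0;-0.03 -0.08 2.8 0 0 0;-0.03 -0.08 3.33 0 0 0;-0.03 -0.08 3.33 0 0 0;-0.03 -0.08 3.33 0 0 0",
)

```text
clock: 8.18
ee_pos: [0.5069, -0.1652, 0.0689]
tcp_rot: [-2.292, -2.144, -0.0]
ft_force: [-0.3, -0.6, 0.0]
width: 0.0601
grasp_force: 0.0
```

Emit:
play_rows(
  deltas="0 0 0 0 0 0;0 0 0 0 0 0;0 0 0 0 0 0;0 0 0 0 0 0;0 0 0 0 0 0;0 0 0 0 0 0;0 0 0 0 0 0;0 0 0 0 0 0;0 0 0 0 0 0;0 0 0 0 0 0",
  grip=20,
)

```text
clock: 9.02
ee_pos: [0.5072, -0.1663, 0.0698]
tcp_rot: [-2.295, -2.143, -0.001]
ft_force: [-3.0, 0.5, 7.2]
width: 0.031
grasp_force: 30.0
```

Button pressed (31 mm). I'll pull out to about 76 mm, short of the second stop.

Emit:
play_rows(
  deltas="-0.1 0 0 0 0 0;-0.25 0 0 0 0 0;-0.45 0 0 0 0 0;-0.65 0 0 0 0 0;-0.85 0 0 0 0 0;-1.05 0 0 0 0 0;-1.25 0 0 0 0 0;-1.45 0 0 0 0 0;-1.65 0 0 0 0 0;-1.85 0 0 0 0 0;-2.05 0 0 0 0 0;-2.25 0 0 0 0 0;-2.4 0 0 0 0 0;-2.53 0 0 0 0 0;-2.53 0 0 0 0 0;-2.53 0 0 0 0 0",
)

```text
clock: 10.35
ee_pos: [0.5018, -0.2433, 0.0693]
tcp_rot: [2.297, 2.143, -0.0]
ft_force: [-4.0, -1.2, -1.0]
width: 0.0313
grasp_force: 30.0
```

Run:
```python
from h import *
s=sense();print(s["clock"],s["ee_pos"],s["ft_force"].round(1),s["width"])
P,C=[],[]
for n in("scene","side"):
    p,d=snapshot(n);P=cloud(d,cam(n)).reshape(-1,3)
    m=(abs(P[:,0]-.495)<.05)&(P[:,1]<-.3)&(P[:,1]>-.5)&(P[:,2]>.05)&(P[:,2]<.11)
    print(n,m.sum(),P[m,1].min())
```

```text
10.35 [ 0.50177851 -0.24327806  0.06934699] [-4.  -1.2 -1. ] 0.03134616644004978
scene 537 -0.39481851102636945
side 565 -0.3956701013104497
```

Emit:
play_rows(
  deltas="0 0 0 0 0 0;0 0 0 0 0 0;0 0 0 0 0 0;0 0 0 0 0 0;0 0 0 0 0 0;-0.6 0 0 0 0 0;-1.4 0 0 0 0 0;-2.2 0 0 0 0 0;-2.83 0 0 0 0 0;-2.83 0 0 0 0 0;-2.83 0 0 0 0 0",
  grip=60,
)

```text
clock: 11.37
ee_pos: [0.4966, -0.3278, 0.0694]
tcp_rot: [2.298, 2.142, 0.002]
ft_force: [0.1, 0.7, 0.4]
width: 0.0601
grasp_force: 0.0
```

Emit:
play_rows(
  deltas="0 0 0 0 0 0;0 0 0 0 0 0;0 0 0 0 0 0;0 0 0 0 0 0;0 0 0 0 0 0;0 0 0 0 0 0;0 0 0 0 0 0;0 0 0 0 0 0;0 0 0 0 0 0;0 0 0 0 0 0",
  grip=15,
)

```text
clock: 12.2
ee_pos: [0.4971, -0.3258, 0.0692]
tcp_rot: [-2.294, -2.145, -0.003]
ft_force: [3.3, 2.3, -0.4]
width: 0.0267
grasp_force: 30.0
```

Emit:
play_rows(
  deltas="-0.1 0 0 0 0 0;-0.2 0 0 0 0 0;-0.3 0 0 0 0 0;-0.35 0 0 0 0 0;-0.4 0 0 0 0 0;-0.43 0 0 0 0 0;-0.43 0 0 0 0 0;-0.43 0 0 0 0 0",
)

```text
clock: 12.87
ee_pos: [0.4961, -0.339, 0.0691]
tcp_rot: [-2.295, -2.145, -0.003]
ft_force: [3.6, 3.3, -1.5]
width: 0.0274
grasp_force: 30.0
```

Run:
```python
from h import *
s=sense();print(s["clock"],s["ee_pos"],s["ft_force"].round(1),s["width"])
for n in("scene","side"):
    p,d=snapshot(n);P=cloud(d,cam(n)).reshape(-1,3)
    m=(abs(P[:,0]-.495)<.05)&(P[:,1]<-.3)&(P[:,1]>-.5)&(P[:,2]>.05)&(P[:,2]<.085)
    print(n,m.sum(),np.sort(P[m,1])[:3])
    m=(abs(P[:,0]-.486)<.035)&(P[:,1]<-.235)&(P[:,1]>-.275)&(P[:,2]>.06)&(P[:,2]<.09);print(np.percentile(P[m,0],[2,98]))
```

```text
12.8667 [ 0.49614256 -0.33902072  0.06913843] [ 3.6  3.3 -1.5] 0.027430813571686075
scene 551 [-0.40870255 -0.40838978 -0.40813019]Traceback (most recent call last):
  File "<stdin>", line 7, in <module>
    return _quantile_unchecked(
        a, q, axis, out, overwrite_input, method, keepdims, weights)
    return _ureduce(a,
                    func=_quantile_ureduce_func,
    ...<5 lines>...
                    overwrite_input=overwrite_input,
                    method=method)
    r = func(a, **kwargs)
    result = _quantile(arr,
                       quantiles=q,
    ...<2 lines>...
                       out=out,
                       weights=wgt)
    slices_having_nans = np.isnan(arr[-1, ...])
                                  ~~~^^^^^^^^^
IndexError: index -1 is out of bounds for axis 0 with size 0
```

The handle is at about 90 mm. I'll pull a little further to feel for the lock.

Emit:
play_rows(
  deltas="-0.04 0 0 0 0 0;-0.08 0 0 0 0 0;-0.12 0 0 0 0 0;-0.12 0 0 0 0 0;-0.12 0 0 0 0 0",
)

```text
clock: 13.33
ee_pos: [0.4957, -0.3405, 0.0688]
tcp_rot: [-2.292, -2.143, -0.004]
ft_force: [3.0, 6.9, 0.6]
width: 0.0273
grasp_force: 30.0
```

Emit:
play_rows(
  deltas="-0.05 0 0 0 0 0;-0.1 0 0 0 0 0;-0.1 0 0 0 0 0;-0.1 0 0 0 0 0",
)

```text
clock: 13.67
ee_pos: [0.4957, -0.3408, 0.0685]
tcp_rot: [-2.288, -2.143, -0.007]
ft_force: [3.7, 12.2, 3.5]
width: 0.027
grasp_force: 30.0
```

Force climbs to 12 N with no motion, so it is locked. I'll relax the pull and check visually.

Emit:
play_rows(
  deltas="0.08 0 0 0 0 0;0.16 0 0 0 0 0;0.16 0 0 0 0 0;0.16 0 0 0 0 0",
)

```text
clock: 14.0
ee_pos: [0.4957, -0.3403, 0.069]
tcp_rot: [-2.294, -2.144, -0.003]
ft_force: [3.8, 4.5, -1.0]
width: 0.0272
grasp_force: 30.0
```

Run:
```python
from h import *
s=sense();c=cam("wrist",s)
p,d=snapshot("wrist");P=cloud(d,c).reshape(-1,3)
for y in (-.235,-.25,-.255,-.262):
    m=(abs(P[:,0]-.5)<.035)&(abs(P[:,1]-y)<.004)&(P[:,2]>.055)&(P[:,2]<.09)
    if m.any(): print(y,m.sum(),np.percentile(P[m,0],[1,99]).round(4),np.percentile(P[m,2],98))
ims=[p[...,::-1]]
p,d=snapshot("side");ims.append(cv2.resize(p[150:280,170:343,::-1],(400,300),interpolation=2))
ims[0]=cv2.resize(ims[0],(400,300));cv2.imwrite("pics/f.png",np.hstack(ims))
```

```text
-0.235 664 [0.494  0.5119] 0.07762578080875673
-0.25 1573 [0.4797 0.5177] 0.08236423172402416
-0.255 1673 [0.4791 0.5178] 0.08223629940022761
-0.262 1475 [0.4792 0.5175] 0.08218709936855689
```

View pics/f.png

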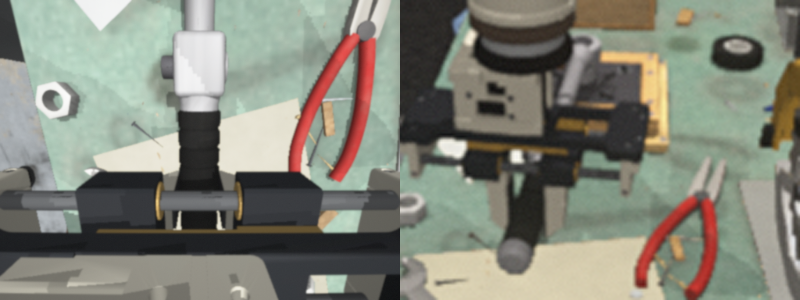

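The button is fully out at left-crop (168,68): collar plus button measures 38.5 mm across. The handle is locked and held in the fingers, so I'm handing in.

```bash
python3 -c "
from cell import order;print(order.job_done())"
```

```text
the job is handed in; nothing more can be done
None
```

Job handed in: the turnbutton is square over the flange, the handle is locked at its second stop (about 90 mm out) with the button fully out, and the fingers are holding the grip; the robot clock read about 14 s of the 48 s allowed.

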